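# Drift a worn sleeve out of a printer bearing carrier

### The arm

A 6-joint arm with a two-finger parallel gripper is mounted at the origin on the work surface. World frame = base frame: x ahead of the robot, y to its left, z up, the work surface at z = 0. Lengths are in m, angles in rad, forces in N, time in s.
With the tool pointing down it reaches from about 0.325 to 0.85 m from the base axis. Payload 15.5 kg.
Tool frame: the origin (TCP) lies midway between the tips of the shut fingers; the grasp point (between the pads) lies robot.grip_point_offset behind it (robot.grip_point_offset is the distance from the TCP to the grasp point, in m); x points along the fingers, y is the direction in which the jaws open and shut, and the axes are right-handed (so a half turn about x gives the same grasp; the last joint's range is limited). The gripper opens to 91 mm and grips with 3 to 60 N. Pads are 32 mm wide; open, the fingers measure 118 mm over their backs; the gripper's body (76 mm by 178 mm) begins 60 mm behind the grasp point.
Start: joints at [-1.393, 0.494, 1.345, -0, 1.302, -0.096], TCP at [0.169, -0.602, 0.214] pointing down, gripper open.
Joint ranges: [-2.91, 2.91], [-0.82, 2.16], [0.22, 2.67], [-1.22, 4.37], [0.12, 2.79], [-3.08, 3.08]. Speed limits (rad/s): [1.89, 1.89, 2.57, 3.01, 3.01, 3.01].

### API

Orientations are given as a unit quaternion [x, y, z, w].
In Python, from station import robot gives the robot as it stands. The module is installed in compiled form; this text tells all that it offers.
- The arm moves only by the tool apply_moves, never from a script. Its argument "steps" is a list of rows, each a list of 2 entries, a list of its own where there are three numbers: the shift along the tool's x, y, z in cm, then the turn, a rotation vector about the tool's x, y, z in degrees. A call has 1 to 12 rows; each row is the pose to reach, as a shift and turn from the pose commanded when the call began, along the tool's axes at that moment; what a row does not reach only later rows make up. A row lasts 1/10 s, in which the tool goes at most 50 mm and 8.59 degrees, less where a joint would pass 70% of its speed; a pose out of reach is approached as far as the arm can. A call with a gripper value outside its range is refused whole. "claw" is the closure in counts, from 0 (fully open) to 255 (shut), set as the call begins (left out, the last holds). The fingers move at their own pace and stop on an object; "squeeze" is the grip in N (left out, the last holds). Time passes only in rows, so rows that repeat a pose let the fingers close. It gives the time, the measured TCP pose, the force and the opening at its end, in the units of the state.
- robot.sense(): the state, without advancing time (a new reading comes with each control period).
- robot.read_camera(name): name is "scene" or "top" or "wrist"; returns the picture (384x512x3 uint8, red, green, blue); there is no depth.
- robot.get_calibration(name): a dict with "fx", "fy", "cx", "cy" (pixels), "rvec" (rotation vector, rad) and "tvec" (3), from world to camera coordinates, as OpenCV has them. Camera axes: x right, y down, z forward; pixel columns grow to the right and rows downward; lengths in m; the calibration is good to about 2 mm. The wrist camera is an equidistant fisheye: a pixel r from the principal point sees the ray r / f radians off the axis. A picture is of the moment at which its call begins: read the wrist's pose just before it. get_calibration takes no time and is no camera call; for the wrist camera it gives the pose at the moment of the call.
- robot.hand_in(): hands the job in, once; it reports no verdict.
Trained networks look in the newest picture that a camera, given by its name, has taken for a name from the list of things; names that differ only in an ending like _2 or _b are one class to them, and where a whole thing is asked for, a point or a joint stands for the part that bears it (a point fixed in the world has none). Each returns a list of dicts, best first, with "p" (0 to 1); they miss things now and then, are a little off and sometimes report something else, mostly with a low value. They report only what shows in the picture. A call takes as long as a camera call. They do not tell look-alikes from the thing itself.
- robot.recognise(camera, query): "point" ([column, row] in pixels, amid what is visible of it).
- robot.silhouettes(camera, query): "pixels" (384x512 bool, what is visible of it) and "point" ([column, row] in pixels, amid what is visible of it).
The state is a dict: "clock": time; "joint_pos": joint angles; "qvel": joint speeds; "effort": joint torques, N m; "ee_pos": TCP position; "ee_rot": TCP orientation; "contact_force": force on the tool from outside, world axes, zero at the start; "ft_torque": the same for the moment, N m; "opening": opening from 0.0 (shut) to 1.0 (fully open).
Only numpy, scipy, OpenCV 4.12 (cv2) and the standard library are available. Lean on these libraries where they do the work, as an engineer would, in place of code of your own. Each camera call takes 0.05 s, during which the arm holds its last target. There are 200 camera calls.

### The job

With the orange-handled drift, feel for the bore in the top of the aluminium carrier and push the worn brass sleeve gently down through it until it drops into the blue tray below, taking care not to ram the drift against the carrier or the sleeve. Then draw the drift out and stand it back upright in its black holder, fully down; leave everything else on the bench alone.

Things in the scene. Friction and masses are not known exactly. Their poses are not given: they have to be found in the camera images.
- stand: Fixed dark steel base plate 206 x 94 x 6; grey columns at its ends (x = -70, +70); between them a blue catch tray. Origin: centre of its underside on the bench; z up, x along its length. Across the column tops, 60 up, lies the aluminium bearing carrier: block 104 (x) x 56 (y) x 40 high, flat top 100 above the bench, thin flanges bolted to the columns
- carrier_mid (a point): Point on the stand's centre, 100 above its underside (height of the carrier's top face), axes as the stand's. The carrier holds a vertical round through-bore 20.5 dia, at y = 0 here but NOT AT A MEASURED x: the carrier is clamped rigidly off centre, anywhere from 6 to 22 to one side or the other along x, and the bore is in the middle of the block: find it by feel or by sight
- bore_end (a point): Point on the stand's centre, 60 above its underside: height of the bore's lower end. The worn brass sleeve (19.5 dia, 24 long, black spot in its top) sits in the bore, its top 5 to 10 below the carrier's top face. Tight: it slides down under 6 to 16 N as far as a spring grip 14 above this height, and drops free once its top is below that. It is wholly out when its top is at this height
- tray (a point): centre of the blue tray's inner floor, 10 above the bench; inside 94 (stand's x) x 66 (y), rim 28 above the bench
- drift_grip (a point): The drift: steel shaft 17 dia, 70 long, the lowest 3 tapered to a flat nose 13 dia, under an orange round handle 26 dia x 50 high. This point is the centre of the handle, 95 above the nose and 25 below the top. z points from nose to handle. Mass 160 g or a little more or less. It starts upright in its holder
- holder: Black block 74 x 74 x 45 high, fixed, with a round socket 23 dia from its top down to a floor 8 above the bench. Origin: centre of its underside, on the socket's axis. When the drift stands in it, the handle's centre is 103 above the bench
- new_sleeve: bright steel new sleeve standing on the bench, 19.5 dia x 24 high; bystander. Origin: centre of its underside
- carton: white carton 110 x 80 x 70 high; bystander. Origin: centre of its underside
- mug: blue mug, 80 dia x 95 high; bystander. Origin: centre of its underside
- jar: amber jar with white cap, 60 dia x 70 high; bystander. Origin: centre of its underside
- screwdriver: screwdriver lying on the bench; bystander
- hammer: hammer lying on the bench; bystander
- wrench: wrench lying on the bench; bystander
Not all that is in view belongs to the job. There is more than one size of the stand; the job needs the largest.

How it is judged:
By the outcome, as a careful person would: the job done as asked, in the order asked, and still so for the second after the job is handed in, with the robot touching nothing.
It also fails if it takes over 72 s, if anything falls off the work surface, if the arm or the gripper's body presses on something with over 40 N, if the wrist force passes 120 N, or if a joint passes its speed limit or range.

## Working session

There is one attempt and no reset: what is moved stays moved. The work goes in short steps, Python scripts to look and compute and a tool call to move; the robot and the scene stay as the last step left them, time stands still between calls to the robot, and variables do not carry over. Pictures are saved under pics/ and viewed, about 8 in all and at most 12, crops included, and the job is handed in when it is done.

Besides the shell and the picture viewer there is one more tool, called after "Call:" as name(argument=value, ...), one argument or row to a line, values as JSON. apply_moves: Moves the arm, as the interface text tells. Its arguments: {"type":"object","properties":{"steps":{"type":"array"},"claw":{"type":"number"},"squeeze":{"type":"number"}},"required":["steps"]}

```bash
mkdir -p pics; cat > h.py <<'E'
from station import robot
import numpy as np, cv2
from scipy.spatial.transform import Rotation as R
def cal(n):
    c=robot.get_calibration(n); return c,R.from_rotvec(np.ravel(c['rvec'])).as_matrix(),np.ravel(c['tvec'])
def ray(n,px,C=None):
    c,M,t=C or cal(n); u=(px[0]-c['cx'])/c['fx'];v=(px[1]-c['cy'])/c['fy']
    if n=='wrist':
        r=np.hypot(u,v); d=np.array([u/r*np.sin(r),v/r*np.sin(r),np.cos(r)]) if r>1e-9 else np.array([0,0,1.])
    else: d=np.array([u,v,1])
    return -M.T@t, M.T@d
def atz(n,px,z,C=None):
    o,d=ray(n,px,C); return o+d*(z-o[2])/d[2]
def proj(n,p,C=None):
    c,M,t=C or cal(n); q=M@np.asarray(p)+t
    if n=='wrist':
        th=np.arctan2(np.hypot(q[0],q[1]),q[2]); a=np.arctan2(q[1],q[0]); return c['cx']+c['fx']*th*np.cos(a),c['cy']+c['fy']*th*np.sin(a)
    return c['cx']+c['fx']*q[0]/q[2],c['cy']+c['fy']*q[1]/q[2]
def save(im,f): cv2.imwrite('pics/'+f,cv2.cvtColor(im,cv2.COLOR_RGB2BGR))
def tool(dx):  # world shift -> tool axes cm
    s=robot.sense(); return R.from_quat(s['ee_rot']).inv().apply(dx)*100
E
python3 - <<'E'
from h import *
np.set_printoptions(precision=4,suppress=True)
a=robot.read_camera('scene');b=robot.read_camera('top')
save(a,'scene.png');save(b,'top.png')
print(robot.grip_point_offset,robot.sense())
for n in('scene','top'):
    c,M,t=cal(n);print(n,-M.T@t,c['fx'],M[2])
    for q in('stand','drift_grip','holder','tray'):
        for r in robot.recognise(n,q): print(q,np.round(r['point']),round(r['p'],2),atz(n,r['point'],{'stand':.1,'drift_grip':.128,'holder':.045,'tray':.01}[q]))
E
```

```text
0.0188 {'clock': 0.1, 'joint_pos': array([-1.3925,  0.4941,  1.3461, -0.    ,  1.3025, -0.0955]), 'qvel': array([-0.0015, -0.0005, -0.0018,  0.0006,  0.0007,  0.0019]), 'effort': array([  0.0004, -88.0235, -38.2543,   0.0708,   0.0483,  -0.    ]), 'ee_pos': array([ 0.1689, -0.6014,  0.2134]), 'ee_rot': array([-0.7005, -0.0969,  0.7005, -0.0961]), 'contact_force': array([-0.1072,  0.7847, -0.1813]), 'ft_torque': array([0.0002, 0.0217, 0.0141]), 'opening': 0.9972788304192155}
scene [0.916  0.6243 0.6298] 347.8643573563724 [-0.4407 -0.6905 -0.5736]
stand [233. 180.] 0.78 [ 0.5405 -0.0913  0.1   ]
stand [289. 198.] 0.59 [0.462  0.0628 0.1   ]
stand [262. 145.] 0.55 [ 0.3594 -0.2158  0.1   ]
drift_grip [278. 240.] 0.91 [0.5949 0.1953 0.128 ]
drift_grip [315. 353.] 0.62 [0.6922 0.4268 0.128 ]
holder [280. 264.] 0.57 [0.5841 0.1929 0.045 ]
tray [233. 182.] 0.94 [ 0.4807 -0.2058  0.01  ]
tray [265. 146.] 0.8 [ 0.2596 -0.348   0.01  ]
tray [290. 194.] 0.63 [ 0.3726 -0.0466  0.01  ]
top [ 0.2556 -0.0348  1.3813] 380.03487677694847 [ 0.2     0.0217 -0.9796]
stand [266. 233.] 0.97 [ 0.3761 -0.04    0.1   ]
stand [309. 228.] 0.68 [ 0.4087 -0.1848  0.1   ]
drift_grip [213. 172.] 0.42 [0.5583 0.1594 0.128 ]
drift_grip [366. 158.] 0.23 [ 0.6656 -0.354   0.128 ]
holder [213. 176.] 0.65 [0.5613 0.1699 0.045 ]
tray [264. 235.] 0.95 [ 0.375  -0.0357  0.01  ]
tray [306. 230.] 0.94 [ 0.4108 -0.1827  0.01  ]
```

View pics/scene.png

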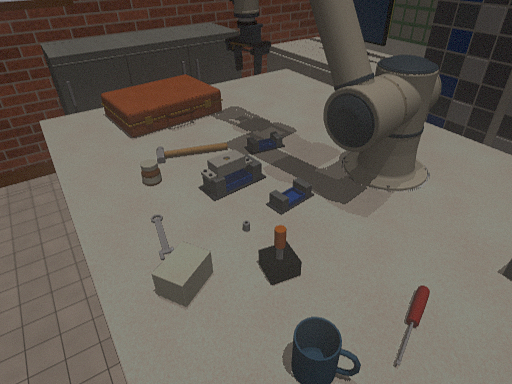

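View pics/top.png

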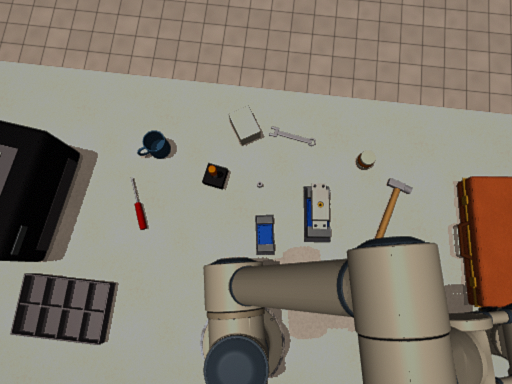

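Scene picture: stand candidates are at (232,175) with an aluminium carrier, (290,195) smaller and bare, and (264,142) smaller, near the arm. In the top picture these are (319,211), (265,234) and one hidden under the arm. The drift is at top (213,172) and scene (280,240). Its look-alikes are the red screwdriver at scene (420,300) and the hammer handle. I choose the stand with the carrier and the orange drift in the black block, and will check both in one crop.

```bash
python3 - <<'E'
from h import *
np.set_printoptions(precision=4,suppress=True)
a=cv2.cvtColor(cv2.imread('pics/scene.png'),4);b=cv2.cvtColor(cv2.imread('pics/top.png'),4)
f=lambda im,x,y,w,h,s:cv2.resize(im[y:y+h,x:x+w],None,fx=s,fy=s,interpolation=cv2.INTER_CUBIC)
save(np.vstack([np.hstack([f(b,289,170,60,80,5),f(b,190,152,50,80,5)]),f(a,190,140,110,40,5)]),'crop.png') if 0 else save(np.hstack([f(b,285,170,65,80,6),f(a,190,140,80,96,5)]),'crop.png')
for n in('scene','top'):
    for q,z in(('drift_grip',.103),('holder',.045)):
        for r in robot.silhouettes(n,q)[:1]:
            ys,xs=np.nonzero(r['pixels']);print(n,q,r['p'],len(xs),xs.min(),xs.max(),ys.min(),ys.max(),xs.mean(),ys.mean(),atz(n,(xs.mean(),ys.mean()),z))
hsv=cv2.cvtColor(b,cv2.COLOR_RGB2HSV)[155:195,195:235]
m=(hsv[...,0]<18)&(hsv[...,1]>170)&(hsv[...,2]>90)
ys,xs=np.nonzero(m);print(len(xs),xs.mean()+195,ys.mean()+155,xs.min(),xs.max(),ys.min(),ys.max())
E
```

```text
scene drift_grip 0.59 341 274 285 225 258 279.46041055718473 240.57771260997066 [0.5774 0.1787 0.103 ]
scene holder 0.73 1194 258 301 244 283 279.23366834170855 263.73534338358456 [0.5847 0.19   0.045 ]
top holder 0.59 358 203 226 165 188 215.3268156424581 177.60335195530726 [0.5581 0.1621 0.045 ]
39 211.6153846153846 168.43589743589743 13 20 10 17
```

View pics/crop.png

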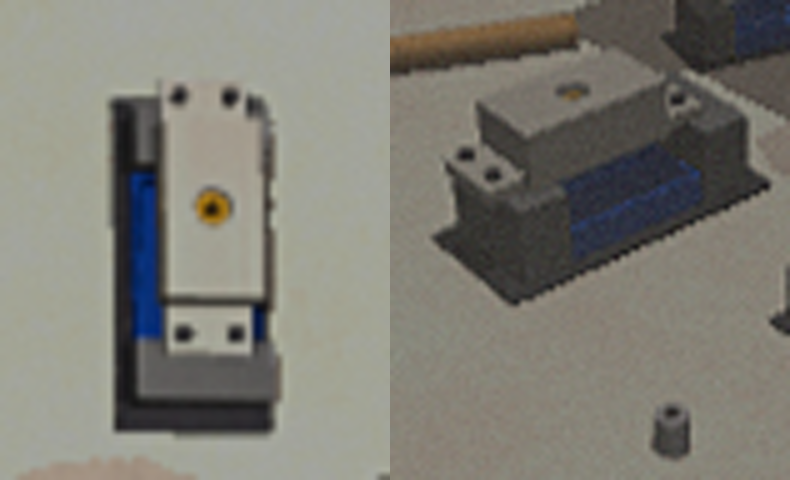

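The crop confirms it. The carrier block with the brass sleeve and its black spot is at top (320.3,204.5) and scene (226.6,158.4), shifted toward the far end of the stand. Next I compute positions and the first move.

```bash
python3 - <<'E'
from h import *
np.set_printoptions(precision=4,suppress=True)
print('bore',atz('top',(320.3,204.5),.097),atz('scene',(226.6,158.4),.097))
print('drift',atz('top',(211.6,168.4),.122),atz('scene',(279.5,230),.118))
# holder by triangulated axis: fit upper face
s=robot.sense();print(R.from_quat(s['ee_rot']).as_matrix())
c,M,t=cal('wrist');print(-M.T@t,M[2],c['fx'])
for p in((.566,.163),):
    P=np.array([*p,.30]);print(tool(P-s['ee_pos']))
E
```

```text
bore [ 0.4929 -0.2157  0.097 ] [ 0.4933 -0.2119  0.097 ]
drift [0.5713 0.1678 0.122 ] [0.5671 0.1643 0.118 ]
[[ 0.      0.2704 -0.9628]
 [-0.     -0.9628 -0.2704]
 [-1.      0.     -0.    ]]
[ 0.2353 -0.5839  0.3866] [-0.2374 -0.066  -0.9692] 297.3186396354542
[ -8.6072 -62.8908 -58.898 ]
```

Call:
apply_moves(
  steps=[
    [[0,-5,-4.7],[0,0,0]],
    [[0,-63,-59],[0,0,0]],
    [[0,-63,-59],[0,0,0]],
    [[0,-63,-59],[0,0,0]],
    [[0,-63,-59],[0,0,0]],
    [[0,-63,-59],[0,0,0]],
    [[0,-63,-59],[0,0,0]],
    [[0,-63,-59],[0,0,0]],
    [[0,-63,-59],[0,0,0]],
    [[0,-63,-59],[0,0,0]],
    [[0,-63,-59],[0,0,0]],
    [[0,-63,-59],[0,0,0]],
  ],
  claw=0,
)

```text
clock: 1.9
ee_pos: [0.4462, -0.0672, 0.2142]
ee_rot: [0.701, 0.096, -0.7, 0.097]
contact_force: [-0.4, -1.8, -0.5]
opening: 0.998
```

```bash
python3 - <<'E'
from h import *
np.set_printoptions(precision=4,suppress=True)
s=robot.sense();print(s['clock'],s['ee_pos'],tool(np.array([.569,.166,.2134])-s['ee_pos']),s['joint_pos'])
im=robot.read_camera('wrist');save(im,'w1.png')
for p in((.493,-.214,.1),(.569,.166,.128)):print(proj('wrist',p))
E
```

```text
1.9 [ 0.4462 -0.0672  0.2142] [  0.0855 -19.1295 -18.1314] [-0.2819  0.2494  1.7536 -0.      1.1378  1.0151]
(np.float64(403.1574996167162), np.float64(186.8161709293216))
(np.float64(71.33263931718258), np.float64(22.556990189670927))
```

View pics/w1.png

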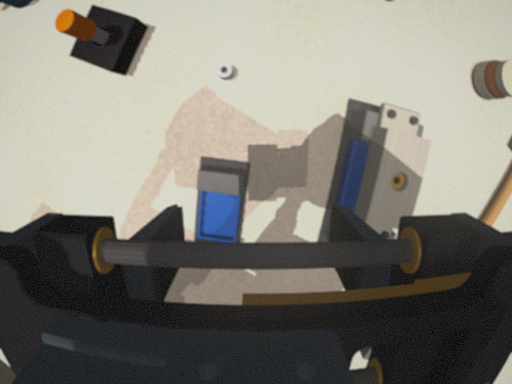

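The wrist picture shows the bore at about (398,180) and the drift's handle at (70,22), top face near (66,22). Both match the predictions within a few mm. Continuing to above the drift.

Call:
apply_moves(
  steps=[
    [[0,-4,-4],[0,0,0]],
    [[0,-19.1,-18.1],[0,0,0]],
    [[0,-19.1,-18.1],[0,0,0]],
    [[0,-19.1,-18.1],[0,0,0]],
    [[0,-19.1,-18.1],[0,0,0]],
    [[0,-19.1,-18.1],[0,0,0]],
    [[0,-19.1,-18.1],[0,0,0]],
    [[0,-19.1,-18.1],[0,0,0]],
  ],
)

```text
clock: 2.75
ee_pos: [0.5676, 0.163, 0.2137]
ee_rot: [-0.7, -0.096, 0.701, -0.097]
contact_force: [0.2, -1.0, 1.2]
opening: 1.001
```

```bash
python3 - <<'E'
from h import *
np.set_printoptions(precision=4,suppress=True)
s=robot.sense();print(s['clock'],s['ee_pos'],s['joint_pos'])
C=cal('wrist');im=robot.read_camera('wrist');save(im,'w2.png')
print(proj('wrist',(.569,.166,.128)),proj('wrist',(.569,.166,.045)))
hsv=cv2.cvtColor(im,cv2.COLOR_RGB2HSV);m=((hsv[...,0]<18)&(hsv[...,1]>170)&(hsv[...,2]>90)).astype('uint8')
n,l,st,ce=cv2.connectedComponentsWithStats(m);i=1+np.argmax(st[1:,4]);print(st[i],ce[i])
E
```

```text
2.75 [0.5676 0.163  0.2137] [ 0.1787  0.4455  1.4331 -0.0003  1.2639  1.4755]
(np.float64(252.49554505406815), np.float64(191.51040017097117)) (np.float64(253.4529654946438), np.float64(173.86004504023674))
[ 56 207  11   7  61] [ 61.0328 210.1475]
```

View pics/w2.png

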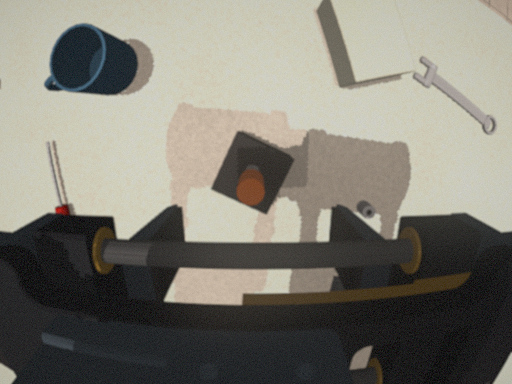

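The wrist picture shows the orange handle at about (250,188) on the black holder, with corners at (240,131), (294,157), (266,213) and (211,188).

```bash
python3 - <<'E'
from h import *
np.set_printoptions(precision=4,suppress=True)
im=cv2.cvtColor(cv2.imread('pics/w2.png'),4)
hsv=cv2.cvtColor(im,cv2.COLOR_RGB2HSV);m=((hsv[...,0]<14)&(hsv[...,1]>120)&(hsv[...,2]>60)).astype('uint8')
m[:155]=0;m[225:]=0;m[:,:220]=0;m[:,285:]=0
n,l,st,ce=cv2.connectedComponentsWithStats(m);i=1+np.argmax(st[1:,4]);print(st[i],ce[i])
for y in range(165,212,3):
    xs=np.nonzero(l[y]==i)[0]; 
    if len(xs):print(y,xs.min(),xs.max())
# predicted outline of handle
def out(x,y):
    a=np.linspace(0,2*np.pi,40);P=[proj('wrist',(x+.013*np.cos(t),y+.013*np.sin(t),z)) for z in(.078,.128) for t in a];P=np.array(P);h=cv2.convexHull(P.astype('float32'));M=cv2.moments(h);return P.min(0),P.max(0),M['m10']/M['m00'],M['m01']/M['m00']
for x,y in((.569,.166),(.566,.166),(.569,.169)):print(x,y,out(x,y))
s=robot.sense();print('holder c',atz('wrist',(253,172.5),.045),'bore',proj('top',(.493,-.214,.1)))
E
```

```text
[237 170  28  36 805] [250.6174 187.4186]
171 245 257
174 242 260
177 240 262
180 239 262
183 238 262
186 237 263
189 237 264
192 237 264
195 237 263
198 238 262
201 241 260
204 247 256
0.569 0.166 (array([238.0568, 167.7341]), array([266.9756, 205.3535]), 252.73956903319336, 186.99698631959612)
0.566 0.166 (array([237.2101, 170.4334]), array([266.0489, 208.3797]), 251.9057557759505, 189.86499184089664)
0.569 0.169 (array([234.8342, 166.979 ]), array([263.7649, 204.4999]), 249.70652164649508, 186.18865558383482)
holder c [0.5704 0.1669 0.045 ] bore (np.float64(319.94776043522796), np.float64(204.27991744815148))
```

Call:
apply_moves(
  steps=[
    [[2,-0.46,-0.23],[0,0,0]],
    [[5,-0.46,-0.23],[0,0,0]],
    [[8,-0.46,-0.23],[0,0,0]],
    [[10.5,-0.46,-0.23],[0,0,0]],
    [[12,-0.46,-0.23],[0,0,0]],
    [[12.8,-0.46,-0.23],[0,0,0]],
    [[12.8,-0.46,-0.23],[0,0,0]],
  ],
)

```text
clock: 3.5
ee_pos: [0.5685, 0.1676, 0.0855]
ee_rot: [-0.7, -0.096, 0.701, -0.096]
contact_force: [0.5, -0.0, 0.3]
opening: 0.999
```

Call:
apply_moves(
  steps=[
    [[0,0,0],[0,0,0]],
    [[0,0,0],[0,0,0]],
    [[0,0,0],[0,0,0]],
    [[0,0,0],[0,0,0]],
    [[0,0,0],[0,0,0]],
    [[0,0,0],[0,0,0]],
    [[0,0,0],[0,0,0]],
    [[0,0,0],[0,0,0]],
  ],
  claw=255,
  squeeze=40,
)

```text
clock: 4.3
ee_pos: [0.569, 0.1687, 0.0859]
ee_rot: [-0.7, -0.097, 0.7, -0.097]
contact_force: [0.3, -0.1, -0.4]
opening: 0.328
```

Call:
apply_moves(
  steps=[
    [[0,0,0],[0,0,0]],
    [[0,0,0],[0,0,0]],
    [[0,0,0],[0,0,0]],
  ],
)

```text
clock: 4.6
ee_pos: [0.5691, 0.1687, 0.0859]
ee_rot: [-0.7, -0.096, 0.701, -0.096]
contact_force: [-0.8, -0.1, 0.7]
opening: 0.279
```

Call:
apply_moves(
  steps=[
    [[-0.5,0,0],[0,0,0]],
    [[-2,0,0],[0,0,0]],
    [[-5,0,0],[0,0,0]],
    [[-9,0,0],[0,0,0]],
    [[-12.5,0,0],[0,0,0]],
    [[-14,0,0],[0,0,0]],
    [[-14.5,0,0],[0,0,0]],
  ],
)

```text
clock: 5.3
ee_pos: [0.5697, 0.1688, 0.2331]
ee_rot: [0.702, 0.097, -0.699, 0.096]
contact_force: [0.5, -0.2, -1.6]
opening: 0.281
```

Call:
apply_moves(
  steps=[
    [[0,1.5,1.1],[0,0,0]],
    [[0,5,3.5],[0,0,0]],
    [[0,8.5,6],[0,0,0]],
    [[0,12,8.5],[0,0,0]],
    [[0,15.6,11],[0,0,0]],
    [[0,19.2,13.6],[0,0,0]],
    [[0,22.8,16.1],[0,0,0]],
    [[0,26.4,18.6],[0,0,0]],
    [[0,30,21.2],[0,0,0]],
    [[0,32.2,22.8],[0,0,0]],
    [[0,33.2,23.4],[0,0,0]],
    [[0,33.2,23.4],[0,0,0]],
  ],
)

```text
clock: 6.5
ee_pos: [0.4325, -0.2151, 0.2301]
ee_rot: [-0.7, -0.096, 0.701, -0.095]
contact_force: [-0.0, 1.1, -1.9]
opening: 0.278
```

```bash
python3 - <<'E'
from h import *
np.set_printoptions(precision=4,suppress=True)
s=robot.sense();print(s['clock'],s['ee_pos'],s['contact_force'],s['opening'])
im=robot.read_camera('wrist');save(cv2.resize(im[60:360,130:420],None,fx=2,fy=2,interpolation=2),'w3.png')
e=s['ee_pos'];print('bore',proj('wrist',(.493,-.214,.1)),'nose',proj('wrist',e-[0,0,.078]))
E
```

```text
6.5 [ 0.4325 -0.2151  0.2301] [-0.0384  1.061  -1.8698] 0.2780681062200124
bore (np.float64(271.9940067472521), np.float64(127.5314074683995)) nose (np.float64(256.89458220862457), np.float64(197.12764948339387))
```

View pics/w3.png

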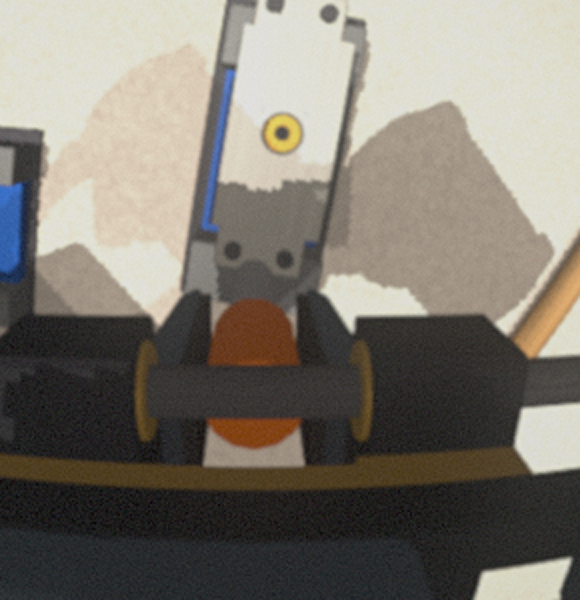

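The picture shows the bore and brass sleeve at crop (282,133), full image (271,126.5), and the drift held upright with its nose where predicted. Refining the bore position.

```bash
python3 - <<'E'
from h import *
np.set_printoptions(precision=4,suppress=True)
im=robot.read_camera('wrist');hsv=cv2.cvtColor(im,cv2.COLOR_RGB2HSV)
m=((hsv[...,1]>110)&(hsv[...,0]>12)&(hsv[...,0]<40)).astype('uint8');m[:100]=0;m[150:]=0;m[:,:240]=0;m[:,300:]=0
c=np.vstack(cv2.findContours(m,0,1)[0]);(x,y),r=cv2.minEnclosingCircle(c);print(x,y,r)
for z in(.092,.1):print(atz('wrist',(x,y),z))
# carrier's axis: bolt holes in crop px
for a in((275,3),(329,13),(232,250),(284,259)):print(atz('wrist',(a[0]/2+130,a[1]/2+60),.064))
s=robot.sense();print(s['ee_pos'],tool(atz('wrist',(x,y),.096)-s['ee_pos']))
E
```

```text
271.5 127.0 9.178879737854004
[ 0.4936 -0.2132  0.092 ]
[ 0.4937 -0.2127  0.1   ]
[ 0.5644 -0.1899  0.064 ]
[ 0.5676 -0.2207  0.064 ]
[ 0.42   -0.2048  0.064 ]
[ 0.4231 -0.2356  0.064 ]
[ 0.4333 -0.2134  0.2304] [13.4341  1.598  -5.8332]
```

Call:
apply_moves(
  steps=[
    [[0,0.5,-1.5],[0,0,0]],
    [[0,1.1,-4],[0,0,0]],
    [[0,1.6,-5.4],[0,0,0]],
    [[0,1.6,-5.8],[0,0,0]],
    [[1.5,1.6,-5.8],[0,0,0]],
    [[3,1.6,-5.8],[0,0,0]],
    [[4,1.6,-5.8],[0,0,0]],
    [[4.4,1.6,-5.8],[0,0,0]],
    [[4.4,1.6,-5.8],[0,0,0]],
    [[4.4,1.6,-5.8],[0,0,0]],
  ],
)

```text
clock: 7.6
ee_pos: [0.4939, -0.214, 0.1874]
ee_rot: [0.701, 0.096, -0.7, 0.097]
contact_force: [-0.1, 0.1, -1.5]
opening: 0.274
```

```bash
python3 - <<'E'
from h import *
np.set_printoptions(precision=4,suppress=True)
for k in range(3):
    im=robot.read_camera(['scene','top','scene'][k]);s=robot.sense();print(s['clock'],s['ee_pos'],s['contact_force'])
print(proj('scene',(.4937,-.213,.1)),proj('scene',s['ee_pos']-[0,0,.078]))
save(cv2.resize(im[120:200,180:280],None,fx=7,fy=7,interpolation=2),'s4.png')
E
```

```text
7.65 [ 0.494  -0.214   0.1875] [-0.5148 -0.1098 -2.0354]
7.7 [ 0.494  -0.2141  0.1875] [-0.1874 -0.6988 -2.218 ]
7.75 [ 0.494  -0.2141  0.1875] [ 0.157  -0.5512 -1.5841]
(np.float64(226.23583851126526), np.float64(157.44458876800957)) (np.float64(225.77511152165079), np.float64(154.62148009805713))
```

View pics/s4.png

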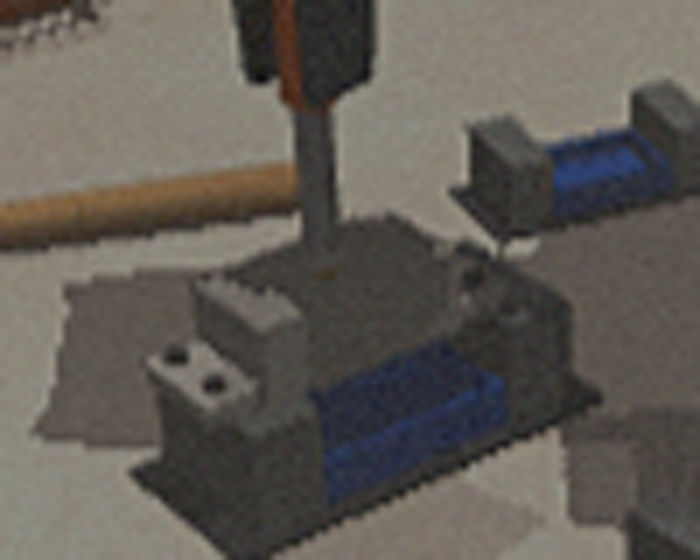

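The picture shows the nose just above the bore. The shaft is at crop column 319 and the bore at (325,275), so I shift about 1 mm and descend gently.

Call:
apply_moves(
  steps=[
    [[0.2,-0.1,0.02],[0,0,0]],
    [[0.5,-0.1,0.02],[0,0,0]],
    [[0.7,-0.1,0.02],[0,0,0]],
    [[0.8,-0.1,0.02],[0,0,0]],
    [[0.85,-0.1,0.02],[0,0,0]],
    [[0.9,-0.1,0.02],[0,0,0]],
    [[0.95,-0.1,0.02],[0,0,0]],
    [[1.0,-0.1,0.02],[0,0,0]],
    [[1.05,-0.1,0.02],[0,0,0]],
    [[1.1,-0.1,0.02],[0,0,0]],
    [[1.1,-0.1,0.02],[0,0,0]],
  ],
)

```text
clock: 8.85
ee_pos: [0.4932, -0.2131, 0.1759]
ee_rot: [-0.7, -0.096, 0.701, -0.096]
contact_force: [-0.0, 0.1, -1.1]
opening: 0.275
```

Call:
apply_moves(
  steps=[
    [[0.05,0,0],[0,0,0]],
    [[0.1,0,0],[0,0,0]],
    [[0.15,0,0],[0,0,0]],
    [[0.2,0,0],[0,0,0]],
    [[0.2,0,0],[0,0,0]],
  ],
)

```text
clock: 9.35
ee_pos: [0.4932, -0.213, 0.1738]
ee_rot: [-0.7, -0.097, 0.701, -0.096]
contact_force: [0.4, -0.6, -1.1]
opening: 0.28
```

Call:
apply_moves(
  steps=[
    [[0.05,0,0],[0,0,0]],
    [[0.1,0,0],[0,0,0]],
    [[0.15,0,0],[0,0,0]],
    [[0.2,0,0],[0,0,0]],
    [[0.2,0,0],[0,0,0]],
  ],
)

```text
clock: 9.85
ee_pos: [0.4932, -0.2131, 0.1719]
ee_rot: [-0.7, -0.097, 0.701, -0.096]
contact_force: [-0.1, -0.0, -2.7]
opening: 0.277
```

Call:
apply_moves(
  steps=[
    [[0.05,0,0],[0,0,0]],
    [[0.1,0,0],[0,0,0]],
    [[0.15,0,0],[0,0,0]],
    [[0.2,0,0],[0,0,0]],
    [[0.2,0,0],[0,0,0]],
  ],
)

```text
clock: 10.35
ee_pos: [0.4933, -0.2131, 0.1699]
ee_rot: [0.701, 0.096, -0.7, 0.097]
contact_force: [-0.0, 0.1, -1.3]
opening: 0.276
```

Call:
apply_moves(
  steps=[
    [[0.05,0,0],[0,0,0]],
    [[0.1,0,0],[0,0,0]],
    [[0.15,0,0],[0,0,0]],
    [[0.2,0,0],[0,0,0]],
    [[0.2,0,0],[0,0,0]],
  ],
)

```text
clock: 10.85
ee_pos: [0.4937, -0.2133, 0.1686]
ee_rot: [0.701, 0.096, -0.7, 0.097]
contact_force: [-1.0, 1.1, 8.2]
opening: 0.277
```

Vertical contact of about 9 N with the nose about 9 mm below the carrier's top: this is the sleeve. Pushing slowly.

Call:
apply_moves(
  steps=[
    [[0.05,0,0],[0,0,0]],
    [[0.1,0,0],[0,0,0]],
    [[0.15,0,0],[0,0,0]],
    [[0.2,0,0],[0,0,0]],
    [[0.25,0,0],[0,0,0]],
    [[0.3,0,0],[0,0,0]],
  ],
)

```text
clock: 11.45
ee_pos: [0.4938, -0.2133, 0.1657]
ee_rot: [0.701, 0.096, -0.7, 0.097]
contact_force: [-0.6, 0.4, 9.2]
opening: 0.278
```

Call:
apply_moves(
  steps=[
    [[0.07,0,0],[0,0,0]],
    [[0.14,0,0],[0,0,0]],
    [[0.21,0,0],[0,0,0]],
    [[0.28,0,0],[0,0,0]],
    [[0.35,0,0],[0,0,0]],
    [[0.42,0,0],[0,0,0]],
    [[0.49,0,0],[0,0,0]],
    [[0.56,0,0],[0,0,0]],
    [[0.63,0,0],[0,0,0]],
    [[0.7,0,0],[0,0,0]],
    [[0.77,0,0],[0,0,0]],
    [[0.84,0,0],[0,0,0]],
  ],
)

```text
clock: 12.65
ee_pos: [0.4938, -0.2133, 0.1573]
ee_rot: [0.701, 0.096, -0.7, 0.097]
contact_force: [-1.7, 0.9, 12.7]
opening: 0.278
```

Call:
apply_moves(
  steps=[
    [[0.05,0,0],[0,0,0]],
    [[0.1,0,0],[0,0,0]],
    [[0.15,0,0],[0,0,0]],
    [[0.2,0,0],[0,0,0]],
    [[0.25,0,0],[0,0,0]],
    [[0.3,0,0],[0,0,0]],
    [[0.35,0,0],[0,0,0]],
    [[0.4,0,0],[0,0,0]],
    [[0.45,0,0],[0,0,0]],
    [[0.5,0,0],[0,0,0]],
  ],
)

```text
clock: 13.65
ee_pos: [0.4938, -0.2132, 0.1523]
ee_rot: [0.701, 0.096, -0.7, 0.097]
contact_force: [-0.4, 1.2, 12.5]
opening: 0.278
```

Call:
apply_moves(
  steps=[
    [[0.05,0,0],[0,0,0]],
    [[0.1,0,0],[0,0,0]],
    [[0.15,0,0],[0,0,0]],
    [[0.2,0,0],[0,0,0]],
    [[0.25,0,0],[0,0,0]],
    [[0.25,0,0],[0,0,0]],
  ],
)

```text
clock: 14.25
ee_pos: [0.4935, -0.2131, 0.1492]
ee_rot: [0.701, 0.096, -0.7, 0.097]
contact_force: [-0.2, -0.7, -0.1]
opening: 0.276
```

The force has gone, so the sleeve dropped. I pass the nose down to the bore's lower end to make sure, then withdraw.

Call:
apply_moves(
  steps=[
    [[0.1,0,0],[0,0,0]],
    [[0.25,0,0],[0,0,0]],
    [[0.4,0,0],[0,0,0]],
    [[0.55,0,0],[0,0,0]],
    [[0.7,0,0],[0,0,0]],
    [[0.85,0,0],[0,0,0]],
    [[1.0,0,0],[0,0,0]],
    [[1.15,0,0],[0,0,0]],
    [[1.2,0,0],[0,0,0]],
  ],
)

```text
clock: 15.15
ee_pos: [0.4932, -0.213, 0.1368]
ee_rot: [-0.7, -0.097, 0.701, -0.096]
contact_force: [-0.1, 0.4, -1.6]
opening: 0.282
```

Call:
apply_moves(
  steps=[
    [[-0.3,0,0],[0,0,0]],
    [[-1,0,0],[0,0,0]],
    [[-2,0,0],[0,0,0]],
    [[-3,0,0],[0,0,0]],
    [[-4,0,0],[0,0,0]],
    [[-5,0,0],[0,0,0]],
    [[-6.5,0,0],[0,0,0]],
    [[-8,0,0],[0,0,0]],
    [[-9,0,0],[0,0,0]],
    [[-9.5,0,0],[0,0,0]],
  ],
)

```text
clock: 16.15
ee_pos: [0.4935, -0.2132, 0.2332]
ee_rot: [0.701, 0.096, -0.7, 0.097]
contact_force: [0.8, -0.1, -2.1]
opening: 0.277
```

```bash
python3 - <<'E'
from h import *
np.set_printoptions(precision=4,suppress=True)
s=robot.sense();e=s['ee_pos'];print(s['clock'],e,s['contact_force'])
a=robot.read_camera('scene')
save(cv2.resize(a[120:200,180:280],None,fx=7,fy=7,interpolation=2),'s5.png')
print(proj('scene',e-[0,0,.078]),tool(np.array([.5695,.168,e[2]])-e))
E
```

```text
16.15 [ 0.4935 -0.2132  0.2332] [ 0.8066 -0.0979 -2.072 ]
(np.float64(225.02984696331447), np.float64(141.24005345666552)) [ -0.0182 -34.645  -17.623 ]
```

View pics/s5.png

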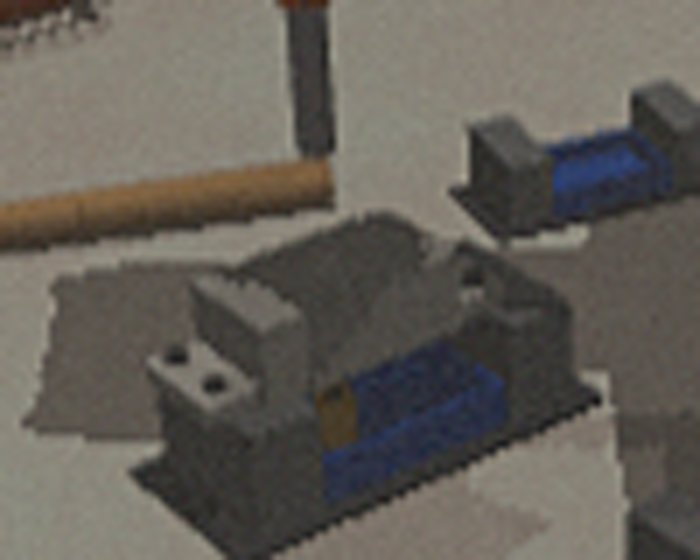

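The picture shows the brass sleeve lying in the blue tray at crop (337,415), and the drift clear above with its nose at (318,152). Returning to the holder.

Call:
apply_moves(
  steps=[
    [[0,-1.5,-0.8],[0,0,0]],
    [[0,-5,-2.5],[0,0,0]],
    [[0,-9,-4.5],[0,0,0]],
    [[0,-13,-6.6],[0,0,0]],
    [[0,-17,-8.6],[0,0,0]],
    [[0,-21,-10.7],[0,0,0]],
    [[0,-25,-12.7],[0,0,0]],
    [[0,-29,-14.8],[0,0,0]],
    [[0,-32.5,-16.5],[0,0,0]],
    [[0,-34,-17.3],[0,0,0]],
    [[0,-34.6,-17.6],[0,0,0]],
    [[0,-34.6,-17.6],[0,0,0]],
  ],
)

```text
clock: 17.4
ee_pos: [0.569, 0.1676, 0.2316]
ee_rot: [-0.7, -0.097, 0.701, -0.097]
contact_force: [0.2, -0.1, -2.2]
opening: 0.277
```

Call:
apply_moves(
  steps=[
    [[1,0,0],[0,0,0]],
    [[3,0,0],[0,0,0]],
    [[5.5,0,0],[0,0,0]],
    [[8,0,0],[0,0,0]],
    [[9.3,0,0],[0,0,0]],
    [[9.8,0,0],[0,0,0]],
    [[9.8,0,0],[0,0,0]],
    [[9.8,0,0],[0,0,0]],
    [[9.8,0,0],[0,0,0]],
  ],
)

```text
clock: 18.3
ee_pos: [0.5698, 0.1677, 0.1351]
ee_rot: [0.701, 0.096, -0.7, 0.096]
contact_force: [0.3, -0.2, -1.7]
opening: 0.28
```

Call:
apply_moves(
  steps=[
    [[0.3,0,0],[0,0,0]],
    [[0.6,0,0],[0,0,0]],
    [[0.9,0,0],[0,0,0]],
    [[1.0,0,0],[0,0,0]],
    [[1.1,0,0],[0,0,0]],
    [[1.2,0,0],[0,0,0]],
    [[1.3,0,0],[0,0,0]],
    [[1.4,0,0],[0,0,0]],
    [[1.5,0,0],[0,0,0]],
    [[1.6,0,0],[0,0,0]],
    [[1.7,0,0],[0,0,0]],
    [[1.7,0,0],[0,0,0]],
  ],
)

```text
clock: 19.5
ee_pos: [0.5691, 0.1677, 0.1169]
ee_rot: [-0.7, -0.097, 0.701, -0.097]
contact_force: [-1.1, -0.5, -1.5]
opening: 0.281
```

In the socket with no contact. Down until close to the floor (TCP about 0.086 there).

Call:
apply_moves(
  steps=[
    [[0.3,0,0],[0,0,0]],
    [[0.7,0,0],[0,0,0]],
    [[1.1,0,0],[0,0,0]],
    [[1.5,0,0],[0,0,0]],
    [[1.9,0,0],[0,0,0]],
    [[2.3,0,0],[0,0,0]],
    [[2.5,0,0],[0,0,0]],
    [[2.6,0,0],[0,0,0]],
    [[2.7,0,0],[0,0,0]],
    [[2.75,0,0],[0,0,0]],
    [[2.8,0,0],[0,0,0]],
    [[2.8,0,0],[0,0,0]],
  ],
)

```text
clock: 20.7
ee_pos: [0.5691, 0.1677, 0.089]
ee_rot: [0.701, 0.097, -0.7, 0.097]
contact_force: [0.5, -0.2, -1.7]
opening: 0.278
```

Call:
apply_moves(
  steps=[
    [[0.05,0,0],[0,0,0]],
    [[0.1,0,0],[0,0,0]],
    [[0.15,0,0],[0,0,0]],
    [[0.2,0,0],[0,0,0]],
    [[0.25,0,0],[0,0,0]],
    [[0.25,0,0],[0,0,0]],
  ],
)

```text
clock: 21.3
ee_pos: [0.5691, 0.1676, 0.0864]
ee_rot: [-0.7, -0.096, 0.701, -0.097]
contact_force: [0.3, -0.2, -0.6]
opening: 0.276
```

Call:
apply_moves(
  steps=[
    [[0.03,0,0],[0,0,0]],
    [[0.06,0,0],[0,0,0]],
    [[0.09,0,0],[0,0,0]],
    [[0.12,0,0],[0,0,0]],
    [[0.12,0,0],[0,0,0]],
  ],
)

```text
clock: 21.8
ee_pos: [0.5694, 0.1677, 0.0858]
ee_rot: [0.701, 0.097, -0.7, 0.096]
contact_force: [-2.1, -0.9, 6.9]
opening: 0.277
```

Floor touched with about 8 N. Easing open, then rising.

Call:
apply_moves(
  steps=[
    [[-0.05,0,0],[0,0,0]],
    [[-0.05,0,0],[0,0,0]],
    [[-0.05,0,0],[0,0,0]],
    [[-0.05,0,0],[0,0,0]],
    [[-0.05,0,0],[0,0,0]],
    [[-0.05,0,0],[0,0,0]],
    [[-0.05,0,0],[0,0,0]],
    [[-0.05,0,0],[0,0,0]],
    [[-0.05,0,0],[0,0,0]],
    [[-0.05,0,0],[0,0,0]],
  ],
  claw=0,
)

```text
clock: 22.8
ee_pos: [0.5691, 0.1677, 0.0858]
ee_rot: [0.701, 0.097, -0.7, 0.097]
contact_force: [-0.5, -0.2, -0.2]
opening: 0.997
```

Call:
apply_moves(
  steps=[
    [[-0.5,0,0],[0,0,0]],
    [[-2,0,0],[0,0,0]],
    [[-4.5,0,0],[0,0,0]],
    [[-8,0,0],[0,0,0]],
    [[-11.5,0,0],[0,0,0]],
    [[-13.5,0,0],[0,0,0]],
    [[-14,0,0],[0,0,0]],
    [[-14,0,0],[0,0,0]],
  ],
)

```text
clock: 23.6
ee_pos: [0.5693, 0.1677, 0.2264]
ee_rot: [0.701, 0.097, -0.7, 0.096]
contact_force: [-0.2, -0.4, 0.0]
opening: 1.003
```

```bash
python3 - <<'E'
from h import *
s=robot.sense();print(s['clock'],s['ee_pos'],s['contact_force'],s['opening'])
a=robot.read_camera('scene');w=robot.read_camera('wrist')
f=lambda i,x,y:cv2.resize(i[y:y+110,x:x+90],(360,440),interpolation=2)
save(np.hstack([f(a,235,190),f(w,205,110)]),'end.png')
print(proj('wrist',(.569,.1675,.128)),proj('scene',(.569,.1675,.128)),proj('scene',(.569,.1675,.078)))
E
```

```text
23.6 [0.56929245 0.16767478 0.22635209] [-0.16456954 -0.3850668   0.01384513] 1.0028702048145544
(np.float64(256.02647005138675), np.float64(190.53723167483648)) (np.float64(279.77576520401357), np.float64(227.66813354053187)) (np.float64(279.2887444367929), np.float64(244.4362630665414))
```

View pics/end.png

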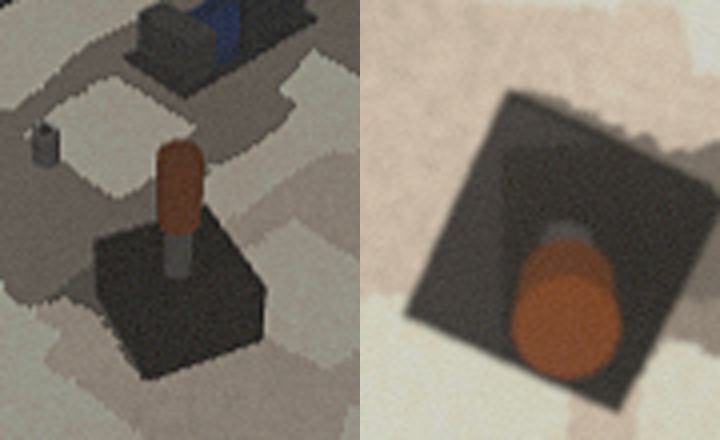

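The drift stands upright in its holder, with the handle at scene (280,237), the same place as at the start, and the gripper is clear. Handing in.

```bash
python3 -c "
from station import robot
print(robot.hand_in())"
```

```text
the job is handed in; nothing more can be done
None
```

The job is done and handed in at about 23.7 s on the robot's clock. I gripped the drift, found the bore by sight and entered it without touching the carrier. The drift met the sleeve about 9 mm down.

- **Pushing the sleeve:** I pushed it down at 5–7 mm/s with about 9–15 N, and the force fell to nothing once it dropped free. The scene picture afterwards showed the brass sleeve in the blue tray.
- **Returning the drift:** I lowered it until it touched the socket floor with about 8 N, at the same tool height as when I picked it up. The final pictures show it upright in the holder, with the gripper open and clear.

No final check failed. The only disagreements were 2–4 mm between the cameras' position estimates, within the bore and socket clearances. I did not take a final picture of the other things on the bench, but no contact was felt on the moves past them.

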